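# Hang the temperature logger back on its keyhole screws

### The job

The white temperature logger has been read out. Lift it out of its cradle and hang it back on the light grey upstand beside its twin: feel gently for the two screws with the keyholes in its back, press it flat to the panel, then slide it down past the click until it is fully home, and let go. Handle it gently and leave the bottles and the dish alone.

Things in the scene. Friction and masses are not known exactly. Their poses are not given: they have to be found in the camera images.
- logger: the loose white temperature logger to hang: rounded box 40 (x, deep) x 58 (y, wide) x 100 (z, high) mm, 0.18 to 0.29 kg, upright in the cradle; grip its sides (58 mm across y) from above, pads about 15 mm below its top. Origin: centre of its underside; z up, x from display to back. Back face at x = +20 mm: 3 mm steel plate with two keyholes on y = 0, 12 mm hollow inside.
- entry (a point): on the logger's back face: centre of the upper keyhole's round entry hole, 15 mm wide, 60 mm above the underside (the lower one is 40 mm below it). From each entry a 7 mm wide slot runs straight up. Axes as the logger's.
- home_end (a point): on the logger's back face, 14 mm above the entry: where the upper screw's axis sits when the logger is fully home, at the slot's end (a hard stop). Two spring lips in the slot resist from about 7 mm of sliding down (about 8 to 10 N of push on top of the weight), let the screw by at about 10 mm and close below it. Axes as the logger's.
- cradle: low grey read-out cradle fixed on the bench, 64 x 82 x 20 mm, with a 44 x 62 mm pocket open at the top; the logger stands on the pocket's floor, 8 mm above the bench. Origin: centre of its underside; axes as the logger's, z up.
- upstand: light grey sheet-steel upstand fixed to the bench: upright panel 250 mm wide, 172 mm high, foot 100 mm to the rear. Origin: at bench level in the plane of the panel's front face, mid-width; x into the panel (away from the robot), y left along it, z up. The free station is on its right (y = -60 mm); at y = +60 mm an identical logger, fixed, hangs just as one does when fully home.
- station (a point): middle of the free station on the panel's front face, at the upper screw's height (144 mm); axes as the upstand's. The pair of screws is clamped in cross slots up to 12 mm left or right (y) of here: this is NOT in the reading and must be seen or felt. They do not give way. Logger's origin: 60 mm below here with the heads in the entries, 74 mm below when home; at x = -20 mm when flat on the panel.
- station_low (a point): the same for the lower screw, 40 mm below. The screws point to -x: 5 mm shanks, round 11 mm heads, front of the head 8 mm and its underside 4.5 mm off the panel. Slid sideways while pressed lightly (about 5 N) on the heads, the logger can drop 8 mm to the panel where the entries meet the heads (2 mm clear all round).
- btl_amber: bystander: loose brown bottle with a black cap, 50 mm wide, 89 mm high; origin at the centre of its underside
- btl_white: bystander: loose white bottle with a blue cap, 58 mm wide, 114 mm high; origin at the centre of its underside
- dish: bystander: loose petri dish with pink contents, 60 mm wide, 15 mm high; origin at the centre of its underside
Things that resemble listed ones, but are neither listed nor needed, are in the scene too. What is shaped like the logger but purple is not meant.

How it is judged:
By the outcome, as a careful person would: the job done as asked, in the order asked, and still so for the second after the job is handed in, with the robot touching nothing.
It also fails if it takes over 64 s, if anything falls off the work surface, if the arm or the gripper's body presses on something with over 40 N, if the wrist force passes 120 N, or if a joint passes its speed limit or range.

### The arm

A 6-joint arm with a two-finger parallel gripper is mounted at the origin on a cart in front of the work surface, level with it; the furniture and walls round the work are solid. World frame = base frame: x ahead of the robot, y to its left, z up, the work surface at z = 0. Lengths are in mm, angles in rad, forces in N, time in s.
With the tool pointing down it reaches from about 350 to 975 mm from the base axis. Payload 7.1 kg.
Tool frame: the origin (TCP) lies at the very end of the fingers, on their centre line; the grasp point (between the pads) lies 19 mm behind it; z points along the fingers, y is the line along which they close (so a half turn about z gives the same grasp; the last joint's range is limited). The gripper opens to 88 mm and grips with 3 to 60 N. Pads are 20 mm wide; open, the fingers measure 115 mm over their backs; the gripper's body (75 mm by 178 mm) begins 61 mm behind the grasp point.
Start: joints at [1.146, 0.423, 1.63, -0, 1.089, -0.019], TCP at [246.689, 574.238, 222.675] pointing down, gripper open.
Joint ranges: [-3, 3], [-0.9, 2.11], [0.09, 2.58], [-1.31, 4.45], [0.11, 2.69], [-2.54, 2.54]. Speed limits (rad/s): [2.39, 2.39, 3.01, 3.14, 3.14, 3.14].

### API

Orientations are given as a rotation vector (axis times angle).
In Python, from workcell import sensors, imaging, close_job gives the robot as it stands. The module is installed in compiled form; this text tells all that it offers.
- The arm moves only by the tool servo_tool, never from a script. Its argument "steps" is a list of rows, each a list of 3 entries, a list of its own where there are three numbers: the shift along the world's x, y, z in m, then the turn, a rotation vector about the world's x, y, z in degrees, then the opening, from -1 (shut) to 1 (fully open). A call has exactly 8 rows; each row shifts and turns the commanded pose from where the row before left it; what a row does not reach is not made up. A row lasts 1/12 s, in which the tool goes at most 41.7 mm and 7.16 degrees, less where a joint would pass 70% of its speed; a pose out of reach is approached as far as the arm can. A call is refused whole if a number of a shift passes 0.0417 or a number of a turn 7.16, either way. A call with a gripper value outside its range is refused whole. The fingers move at their own pace and stop on an object; the grip force is fixed at half the most. Time passes only in rows, so rows that do not move let the fingers close, or fill a call up. It gives the time, the measured TCP pose, the force, the opening and the grip force at its end, in the units of the state.
- sensors.get_obs(): the state, without advancing time (a new reading comes with each control period).
- imaging.get_image(name): name is "scene" or "top" or "wrist"; returns a dict with "color" (384x512x3 uint8, blue, green, red), "range_z" (384x512 float32, mm along the optical axis (not along the pixel's ray), 0 where there is no reading), "vertical_fov" (degrees; the focal length in pixels is half the picture's height over the tangent of half this angle, whatever the lens; pixels are square), "cx", "cy" (the principal point, pixels), "rvec" (rotation vector, rad) and "tvec" (3), from world to camera coordinates, as OpenCV has them; the wrist camera has in their place "tool_from_camera" (4x4, takes a point from camera to tool coordinates, whose origin is the TCP and whose axes are the flange's). Camera axes: x right, y down, z forward; pixel columns grow to the right and rows downward; lengths in mm; the calibration is good to about 2 mm. A picture is of the moment at which its call begins: read the wrist's pose just before it.
- close_job(): hands the job in; it is judged then, once.
The state is a dict: "t": time; "qpos": joint angles; "qvel": joint speeds; "joint_torque": joint torques, N m; "ee_pos": TCP position; "orientation": TCP orientation; "ft_force": force on the tool from outside, world axes, zero at the start; "moment": the same for the moment, N m; "width": finger opening in mm; "grasp_force": force on a finger pad.
Only numpy, scipy, OpenCV 4.12 (cv2) and the standard library are available. Lean on these libraries where they do the work, as an engineer would, in place of code of your own. Each camera call takes 0.05 s, during which the arm holds its last target. There are 200 camera calls.

## Working session

There is one attempt and no reset: what is moved stays moved. The work goes in short steps, Python scripts to look and compute and a tool call to move; the robot and the scene stay as the last step left them, time stands still between calls to the robot, and variables do not carry over. Pictures are saved under pics/ and viewed, at most 10 in all, crops included, and the job is handed in when it is done.

Besides the shell and the picture viewer there is one more tool, called after ">>>" by a JSON object that holds its "method" and its "body". servo_tool: Moves the arm, as the interface text tells. Its arguments: {"type":"object","properties":{"steps":{"type":"array"}},"required":["steps"]}

```bash
mkdir -p pics; cat > h.py <<'E'
import numpy as np,cv2
from workcell import sensors,imaging
from scipy.spatial.transform import Rotation as R
def cam(name):
    o=sensors.get_obs(); im=imaging.get_image(name); h,w=im['range_z'].shape
    f=h/2/np.tan(np.radians(im['vertical_fov'])/2)
    if name=='wrist':
        T=np.array(im['tool_from_camera']); Rt=R.from_rotvec(o['orientation']).as_matrix()
        Rw=Rt@T[:3,:3]; c=Rt@T[:3,3]+np.array(o['ee_pos'])
    else:
        Rc=cv2.Rodrigues(np.array(im['rvec'],float))[0]; Rw=Rc.T; c=-Rc.T@np.array(im['tvec'],float).ravel()
    v,u=np.mgrid[:h,:w]
    d=np.stack([(u-im['cx'])/f,(v-im['cy'])/f,np.ones((h,w))],-1)@Rw.T
    P=c+d*im['range_z'][...,None]; P[im['range_z']==0]=np.nan
    return im['color'],P,c,d
E
python3 - <<'E'
from h import *
print(sensors.get_obs())
for n in ['scene','top']:
    c,P,o,d=cam(n); cv2.imwrite(f'pics/{n}0.png',c); np.savez(f'{n}0.npz',c=c,P=P,o=o,d=d); print(n,o,d[192,256])
E
```

```text
{'t': 0.0, 'qpos': array([ 1.14596812e+00,  4.23834058e-01,  1.63066841e+00,  1.87664812e-06,
        1.08863750e+00, -1.89699265e-02]), 'qvel': array([-0.00012357,  0.00013042, -0.00060552, -0.00244524, -0.00046154,
       -0.00154889]), 'joint_torque': array([ 1.03846836e-03, -5.44623005e+01, -2.73668218e+01,  6.43786462e-02,
        2.27232941e-02, -1.13815031e-04]), 'ee_pos': array([246.48344756, 573.73711489, 221.91443199]), 'orientation': array([-6.33086362e-01, -3.07679228e+00,  2.37008437e-03]), 'ft_force': array([ 0.28004448, -0.48505489, -0.40119085]), 'moment': array([ 0.01758426,  0.01013511, -0.07075987]), 'grasp_force': 0.0, 'width': 88.18556428192137}
scene [ 177.59332646 -499.83803255  778.47614299] [ 0.3872459   0.61845804 -0.68382628]
top [ 420.84192479   73.06744687 1086.77066918] [ 0.1182851   0.01492838 -0.99288461]
```

View pics/scene0.png

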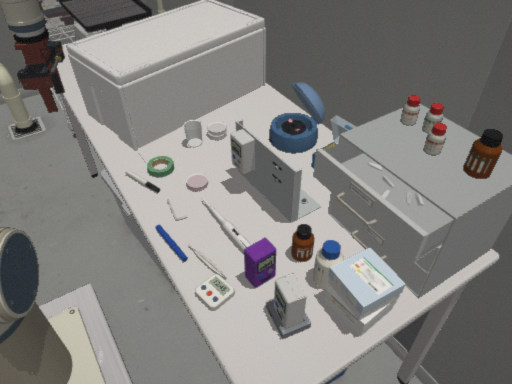

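View pics/top0.png

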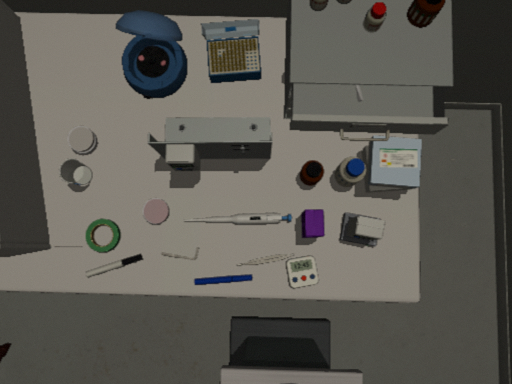

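The scene view shows the white logger in its cradle at (290,300), the twin on the upstand at (243,150) and the free screws near (278,172). In the top view the logger's top is at (369,227), the twin at (180,153) and the free station at about (240,150).

```bash
python3 - <<'E'
from h import *
for n in ['top','scene']:
    z=np.load(n+'0.npz'); P=z['P']; c=z['c'].astype(int)
    white=(c.min(2)>120)&(c.max(2)-c.min(2)<40)
    def rect(m,t):
        q=P[m][:,:2].astype(np.float32); r=cv2.minAreaRect(q); print(n,t,m.sum(),np.round(r[0]),np.round(r[1]),round(r[2],1),'z',np.round(np.median(P[m][:,2]),1))
    Z=P[...,2]; v,u=np.mgrid[:384,:512]
    def box(a,b,c_,d): return (u>=a)&(u<b)&(v>=c_)&(v<d)
    if n=='top':
        rect(box(335,395,205,255)&(Z>98),'loggertop')
        rect(box(335,395,205,255)&(Z>12)&(Z<26),'cradle')
        rect(box(150,215,135,185)&(Z>158)&white,'twin top')
        m=box(140,285,105,170)&(Z>165)&(Z<180); rect(m,'panel top')
        m=box(210,270,110,145)&(Z<10);
        for k,b in dict(amber=(300,325,160,188),whiteb=(338,368,155,188),purple=(300,327,207,240),dish=(142,170,198,226),drawer=(285,445,90,133)).items(): 
            m=box(*b)&(Z>12); rect(m,k)
    else:
        # panel front face: fit plane in region
        m=box(262,298,160,205)&(Z>40)&(Z<165)
        q=P[m]; c0=np.median(q,0); 
        for _ in range(5):
            U,S,V=np.linalg.svd(q-q.mean(0),full_matrices=False); r=(q-q.mean(0))@V[2]; c0=q.mean(0); q=q[abs(r)<max(2,1.5*r.std())]
        print('plane',c0,V[2],len(q),r.std())
        rect(box(265,320,265,335)&(Z>100),'loggertop')
cv2.imwrite('pics/crop.png',np.hstack([cv2.resize(np.load('scene0.npz')['c'][110:230,220:330],None,fx=3.5,fy=3.5,interpolation=2),cv2.resize(np.load('top0.npz')['c'][100:220,140:250],None,fx=3.5,fy=3.5,interpolation=2)]))
E
```

```text
top loggertop 545 [ 470. -153.] [58. 40.] 80.6 z 106.7
top cradle 365 [ 470. -151.] [82. 64.] 81.1 z 18.7
top twin top 363 [606. 242.] [32. 50.] 1.5 z 169.3
top panel top 835 [618. 182.] [ 60. 250.] 2.2 z 169.4
top amber 458 [593. -35.] [48. 48.] 2.6 z 67.6
top whiteb 746 [ 599. -127.] [74. 69.] 5.1 z 85.3
top purple 616 [477. -38.] [58. 41.] 2.8 z 98.7
top dish 466 [500. 320.] [58. 59.] 2.1 z 14.8
top drawer 6609 [ 706. -117.] [305. 126.] 84.3 z 173.9
plane [627.99022674 116.55993972 101.86109814] [ 9.99414158e-01  3.42217037e-02 -4.63968789e-04] 1045 0.7931251242033919
scene loggertop 615 [ 468. -151.] [59. 40.] 80.1 z 108.4
```

View pics/crop.png

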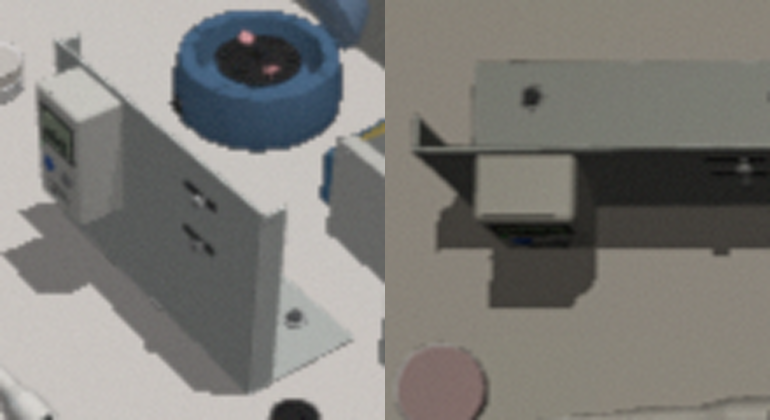

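The crops show the upper screw head at scene pixel ~(277.1,166.3), the lower at (276,178.9), and in the top view a head at ~(242.6,148). Both sit in dark cross slots.

```bash
python3 - <<'E'
from h import *
n=np.array([0.99941,0.0342,0]); n/=np.linalg.norm(n); yv=np.array([-n[1],n[0],0])
c0=np.array([627.99,116.56,101.9]); 
S=np.load('scene0.npz');T=np.load('top0.npz')
def hit(Z,u,v,off):
    d=Z['d']; i,j=int(v),int(u); dd=d[i,j]+(u-j)*(d[i,j+1]-d[i,j])+(v-i)*(d[i+1,j]-d[i,j])
    return Z['o']+dd*((c0-off*n-Z['o'])@n)/(dd@n)
for Z,u,v in [(S,277.1,166.3),(S,276,178.9),(T,242.6,148)]:
    p=hit(Z,u,v,8); print(np.round(p,1),'s',round((p-c0)@yv,1))
# closest approach of the two views
P=S['P'];Zs=P[...,2]
# head pixels by depth
d=(c0-P)@n; v,u=np.mgrid[:384,:512]
m=(u>262)&(u<298)&(v>155)&(v<195)&(d>4)&(d<12); print(np.c_[u[m],v[m],P[m].round(1),d[m].round(1)][:40])
# panel extents by front plane pixels in scene (|d|<3)
m=(abs(d)<3)&(Zs>60)&(Zs<175)&(u>225)&(u<330)&(v>110)&(v<260); s=(P[m]-c0)@yv; print('s ext',np.percentile(s,[0,.5,99.5,100]),'z',Zs[m].max())
# twin in scene and top
for Z in (S,T):
    P=Z['P']; d=(c0-P)@n; s=(P-c0)@yv
    m=(d>5)&(d<45)&(s>90)&(s<170)&(P[...,2]>155)&(P[...,2]<185); print('twin s',np.percentile(s[m],[1,99]),'d',np.percentile(d[m],[1,99]),'z',np.median(P[m][:,2]),m.sum())
P=T['P']; d=(c0-P)@n; s=(P-c0)@yv; m=(P[...,2]>163)&(P[...,2]<180)&(d<3)&(d>-8)&(abs(s)<250); print('top panel s',s[m].min(),s[m].max(),'dmax',np.percentile(d[m],[5,95]))
E
```

```text
[620.1 111.8 154.4] s -4.5
[620.1 114.6 112.9] s -1.7
[620.  116.4 160. ] s 0.1
[[275.  166.  620.5 120.8 148.9   7.3]
 [276.  166.  622.5 119.5 148.9   5.4]
 [274.  167.  619.9 123.9 143.9   7.8]
 [275.  167.  619.3 119.  147.6   8.6]
 [276.  167.  620.2 116.1 149.2   7.8]
 [277.  167.  623.4 116.5 147.5   4.6]
 [275.  168.  619.6 119.3 144.1   8.2]
 [276.  168.  619.1 114.5 147.7   8.9]
 [277.  168.  621.6 113.9 147.    6.5]
 [275.  169.  620.5 120.4 139.9   7.4]
 [276.  169.  620.  115.6 143.5   8. ]
 [277.  169.  621.5 113.7 144.1   6.6]
 [275.  178.  622.4 122.1 109.2   5.4]
 [274.  179.  620.2 123.2 106.2   7.5]
 [275.  179.  619.8 118.3 110.    8.1]
 [276.  179.  622.3 117.6 109.3   5.7]
 [274.  180.  619.7 122.3 103.8   8.1]
 [275.  180.  620.6 119.3 105.6   7.3]
 [276.  180.  621.  115.8 108.    7. ]
 [275.  181.  619.4 117.6 104.2   8.5]
 [276.  181.  620.6 115.  105.5   7.5]
 [277.  181.  624.  115.6 103.4   4. ]
 [275.  182.  619.6 117.7 100.7   8.4]
 [276.  182.  620.7 115.1 102.2   7.3]]
s ext [-59.89767132 -58.65803682 188.28275145 193.48919304] z 174.8514763057551
twin s [ 96.99402843 154.15668281] d [ 5.45126625 41.96492622] z 169.82000791792632 302
twin s [ 96.45771175 153.39098348] d [ 5.86939447 38.84728132] z 168.8613575218301 522
top panel s -59.23893710957603 190.3357903049179 dmax [-5.11002386  2.19980453]
```

>>> {"method": "servo_tool", "body": {"steps": [[[0.015, -0.036, 0.005], [0, 0, 1.75], 1], [[0.015, -0.036, 0.005], [0, 0, 1.75], 1], [[0.015, -0.036, 0.005], [0, 0, 1.75], 1], [[0.015, -0.036, 0.005], [0, 0, 1.75], 1], [[0.015, -0.036, 0.005], [0, 0, 1.75], 1], [[0.015, -0.036, 0.005], [0, 0, 1.75], 1], [[0.015, -0.036, 0.005], [0, 0, 1.75], 1], [[0.015, -0.036, 0.005], [0, 0, 1.75], 1]]}}

```text
t: 0.77
ee_pos: [366.8, 284.4, 262.7]
orientation: [-0.25, -3.131, 0.0]
ft_force: [0.8, 0.7, -0.3]
width: 87.8
grasp_force: 0.0
```

```bash
python3 - <<'E'
from h import *
im=imaging.get_image('wrist');print(im['tool_from_camera'].round(3) if hasattr(im['tool_from_camera'],'round') else im['tool_from_camera'],im['vertical_fov']);c,P,o,d=cam('wrist');print(o,d[192,256],R.from_rotvec(sensors.get_obs()['orientation']).as_matrix().round(3))
E
```

```text
[[-1.00000e-03 -9.65000e-01 -2.63000e-01  7.38060e+01]
 [ 1.00000e+00 -1.00000e-03 -1.00000e-03  5.68000e-01]
 [ 1.00000e-03 -2.63000e-01  9.65000e-01 -1.61992e+02]
 [ 0.00000e+00  0.00000e+00  0.00000e+00  1.00000e+00]] 58.69026330720168
[295.74115187 292.33448819 425.28741627] [ 0.2597079  -0.03444373 -0.96513858] [[-0.986  0.165  0.001]
 [ 0.165  0.986 -0.001]
 [-0.001 -0.001 -1.   ]]
```

>>> {"method": "servo_tool", "body": {"steps": [[[0.006, -0.021, -0.002], [0, -3, 0], 1], [[0.006, -0.021, -0.002], [0, -3, 0], 1], [[0.006, -0.021, -0.002], [0, -3, 0], 1], [[0.006, -0.021, -0.002], [0, -3, 0], 1], [[0.006, -0.021, -0.002], [0, -3, 0], 1], [[0.006, -0.021, -0.002], [0, -3, 0], 1], [[0.006, -0.021, -0.002], [0, -3, 0], 1], [[0, 0, 0], [0, 0, 0], 1]]}}

```text
t: 1.53
ee_pos: [406.6, 137.1, 247.1]
orientation: [0.225, 2.768, 0.039]
ft_force: [-0.4, -0.9, -1.1]
width: 87.7
grasp_force: 0.0
```

```bash
python3 - <<'E'
from h import *
c,P,o,d=cam('wrist');np.savez('w1.npz',c=c,P=P,o=o,d=d);print(o,d[192,256]);cv2.imwrite('pics/w1.png',c)
E
```

```text
[280.65065785 149.81868798 373.00900037] [ 0.58651318 -0.03427339 -0.8092927 ]
```

View pics/w1.png

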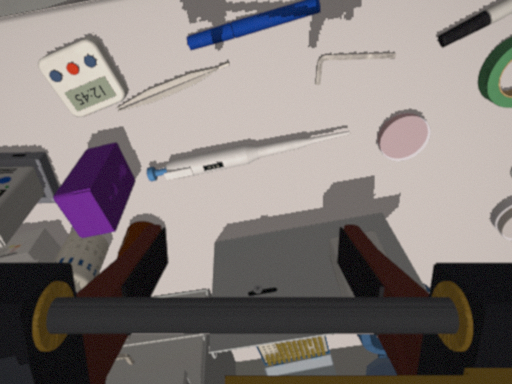

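The wrist view (image bottom = away from the robot) shows the panel between the fingers, with the slot and one screw head at about (262,291); the gripper bar hides the rest.

```bash
python3 - <<'E'
from h import *
n=np.array([0.99941,0.0342,0]); yv=np.array([-n[1],n[0],0]); c0=np.array([627.99,116.56,101.9]); Z=np.load('w1.npz');P=Z['P'];c=Z['c']
d=(c0-P)@n; s=(P-c0)@yv; v,u=np.mgrid[:384,:512]
m=(d>-4)&(d<3)&(P[...,2]>15)&(P[...,2]<95)&(u>205)&(u<380)&(abs(s)<60);q=P[m]
U,S,V=np.linalg.svd(q-q.mean(0),full_matrices=False);print('plane',q.mean(0),V[2],'d med',np.median(d[m]),len(q))
m=(u>235)&(u<290)&(v>280)&(v<298)&(d>4)&(d<12);print(m.sum(),np.median(u[m]),P[m].mean(0),s[m].min(),s[m].max(),'s',s[m].mean(),d[m].mean())
cv2.imwrite('pics/w1c.png',cv2.resize(c[270:300,230:300],None,fx=8,fy=8,interpolation=cv2.INTER_CUBIC))
E
```

```text
plane [626.92697707 118.35244491  57.7441647 ] [ 0.99950947  0.03128213 -0.00149903] d med 1.0001414195019929 3847
58 258.0 [619.30353871 119.46302549 104.67633213] -1.782097033061229 8.16027989417277 s 3.198389684048001 8.58205280923461
```

View pics/w1c.png

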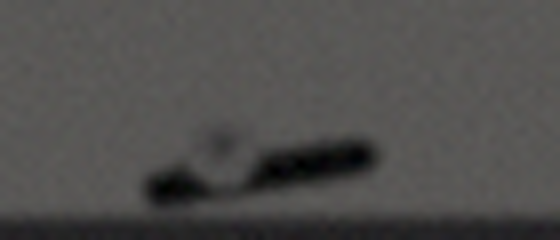

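The crop confirms it: head centre about 3 mm left of my reference, so screw y ≈ 119 mm. Its height (104 mm) and width (10 mm) agree with the description. Next I go to the logger.

>>> {"method": "servo_tool", "body": {"steps": [[[0.0078, -0.0361, 0], [0, 2.625, 0], 1], [[0.0078, -0.0361, 0], [0, 2.625, 0], 1], [[0.0078, -0.0361, 0], [0, 2.625, 0], 1], [[0.0078, -0.0361, 0], [0, 2.625, 0], 1], [[0.0078, -0.0361, 0], [0, 2.625, 0], 1], [[0.0078, -0.0361, 0], [0, 2.625, 0], 1], [[0.0078, -0.0361, 0], [0, 2.625, 0], 1], [[0.0078, -0.0361, 0], [0, 2.625, 0], 1]]}}

```text
t: 2.25
ee_pos: [472.1, -148.5, 249.0]
orientation: [0.253, 3.131, 0.002]
ft_force: [0.5, 1.2, -0.0]
width: 87.9
grasp_force: 0.0
```

>>> {"method": "servo_tool", "body": {"steps": [[[0, 0, -0.02], [0, 0, 0], 1], [[0, 0, 0], [0, 0, 0], 1], [[0, 0, 0], [0, 0, 0], 1], [[0, 0, 0], [0, 0, 0], 1], [[0, 0, 0], [0, 0, 0], 1], [[0, 0, 0], [0, 0, 0], 1], [[0, 0, 0], [0, 0, 0], 1], [[0, 0, 0], [0, 0, 0], 1]]}}

```text
t: 2.92
ee_pos: [470.9, -147.0, 229.2]
orientation: [0.252, 3.128, -0.001]
ft_force: [-0.1, -0.3, -0.3]
width: 88.0
grasp_force: 0.0
```

```bash
python3 - <<'E'
from h import *
o=sensors.get_obs(); M=R.from_rotvec(o['orientation']).as_matrix(); print(o['ee_pos'],M.round(3).tolist(),'y dir deg',np.degrees(np.arctan2(M[1,1],M[0,1])),o['ft_force'])
c,P,oo,d=cam('wrist');Z=P[...,2];m=(Z>98)&(Z<116)&(abs(P[...,0]-470)<40)&(abs(P[...,1]+152)<45)
r=cv2.minAreaRect(P[m][:,:2].astype(np.float32));print(m.sum(),r,np.median(Z[m]))
E
```

```text
[ 470.85523322 -147.03933629  229.24553233] [[-0.987, 0.16, 0.003], [0.16, 0.987, -0.001], [-0.004, -0.0, -1.0]] y dir deg 80.7926127694792 [-0.05476654 -0.33363792 -0.34346973]
3126 ((467.1621398925781, -150.79864501953125), (57.98207473754883, 40.20698165893555), 80.41101837158203) 107.62929854430777
```

>>> {"method": "servo_tool", "body": {"steps": [[[-0.0025, -0.0042, -0.02], [0, 0, 0], 1], [[0, 0, -0.03], [0, 0, 0], 1], [[0, 0, -0.03], [0, 0, 0], 1], [[0, 0, -0.03], [0, 0, 0], 1], [[0, 0, -0.025], [0, 0, 0], 1], [[0, 0, -0.015], [0, 0, 0], 1], [[0, 0, -0.0045], [0, 0, 0], 1], [[0, 0, 0], [0, 0, 0], 1]]}}

```text
t: 3.63
ee_pos: [467.5, -151.4, 73.3]
orientation: [0.253, 3.131, 0.001]
ft_force: [0.5, 1.0, 0.4]
width: 87.4
grasp_force: 0.0
```

>>> {"method": "servo_tool", "body": {"steps": [[[0, 0, 0], [0, 0, 0], 0.2], [[0, 0, 0], [0, 0, 0], 0.2], [[0, 0, 0], [0, 0, 0], -1], [[0, 0, 0], [0, 0, 0], -1], [[0, 0, 0], [0, 0, 0], -1], [[0, 0, 0], [0, 0, 0], -1], [[0, 0, 0], [0, 0, 0], -1], [[0, 0, 0], [0, 0, 0], -1]]}}

```text
t: 4.3
ee_pos: [468.7, -151.8, 74.8]
orientation: [0.253, 3.128, -0.001]
ft_force: [-0.4, 1.5, 6.5]
width: 57.8
grasp_force: 30.0
```

>>> {"method": "servo_tool", "body": {"steps": [[[0, 0, 0.003], [0, 0, 0], -1], [[0, 0, 0.006], [0, 0, 0], -1], [[0, 0, 0.008], [0, 0, 0], -1], [[0, 0, 0.015], [0, 0, 0], -1], [[0, 0, 0.02], [0, 0, 0], -1], [[0, 0, 0.025], [0, 0, 0], -1], [[0, 0, 0.025], [0, 0, 0], -1], [[0, 0, 0.015], [0, 0, 0], -1]]}}

```text
t: 4.97
ee_pos: [468.8, -151.9, 194.0]
orientation: [0.253, 3.126, -0.001]
ft_force: [0.7, 0.6, -3.5]
width: 58.1
grasp_force: 30.0
```

>>> {"method": "servo_tool", "body": {"steps": [[[0.006, 0.02, 0], [0, 0, 1.4], -1], [[0.009, 0.0305, 0], [0, 0, 1.4], -1], [[0.009, 0.0305, 0], [0, 0, 1.4], -1], [[0.009, 0.0305, 0], [0, 0, 1.4], -1], [[0.009, 0.0305, 0], [0, 0, 1.4], -1], [[0.009, 0.0305, 0], [0, 0, 1.4], -1], [[0.009, 0.0305, 0], [0, 0, 1.4], -1], [[0.009, 0.0305, 0], [0, 0, 1.4], -1]]}}

```text
t: 5.63
ee_pos: [537.1, 83.3, 191.7]
orientation: [-0.055, 3.139, -0.0]
ft_force: [1.0, 0.2, -3.2]
width: 57.7
grasp_force: 30.0
```

>>> {"method": "servo_tool", "body": {"steps": [[[0.009, 0.02, -0.005], [0, 0, 0], -1], [[0.009, 0.01, -0.008], [0, 0, 0], -1], [[0.008, 0.004, -0.01], [0, 0, 0], -1], [[0.006, 0, -0.01], [0, 0, 0], -1], [[0, 0, -0.007], [0, 0, 0], -1], [[0, 0, -0.003], [0, 0, 0], -1], [[0, 0, 0], [0, 0, 0], -1], [[0, 0, 0], [0, 0, 0], -1]]}}

```text
t: 6.3
ee_pos: [568.7, 115.2, 148.1]
orientation: [-0.052, 3.139, -0.0]
ft_force: [-0.7, 0.2, -2.6]
width: 57.7
grasp_force: 30.0
```

```bash
cat > st.py <<'E'
from h import *
o=sensors.get_obs(); M=R.from_rotvec(o['orientation']).as_matrix(); print(o['t'],o['ee_pos'].round(2),'ydir',np.degrees(np.arctan2(M[1,1],M[0,1])).round(2),'tz',M[:,2].round(4),o['ft_force'].round(2),o['moment'].round(2))
E
python3 st.py
```

```text
6.3 [568.71 115.16 148.15] ydir 91.9 tz [ 1.8e-03 -2.0e-04 -1.0e+00] [-0.7   0.15 -2.55] [ 0.02 -0.01  0.02]
```

>>> {"method": "servo_tool", "body": {"steps": [[[0.007, 0.0015, 0.0025], [0, 0, 0], -1], [[0.007, 0.001, 0], [0, 0, 0], -1], [[0.006, 0, 0], [0, 0, 0], -1], [[0.002, 0, 0], [0, 0, 0], -1], [[0.002, 0, 0], [0, 0, 0], -1], [[0, 0, 0], [0, 0, 0], -1], [[0, 0, 0], [0, 0, 0], -1], [[0, 0, 0], [0, 0, 0], -1]]}}

```text
t: 6.97
ee_pos: [592.8, 118.3, 150.5]
orientation: [-0.053, 3.139, -0.0]
ft_force: [0.3, -0.5, -2.3]
width: 57.8
grasp_force: 30.0
```

```bash
python3 st.py;python3 - <<'E'
from h import *
c,P,o,d=cam('scene');cv2.imwrite('pics/s1.png',cv2.resize(c[60:240,190:350],None,fx=3.3,fy=3.3,interpolation=2))
E
```

```text
6.9667 [592.85 118.27 150.45] ydir 91.95 tz [ 1.9e-03 -1.0e-04 -1.0e+00] [ 0.31 -0.49 -2.34] [-0.01 -0.    0.03]
```

View pics/s1.png

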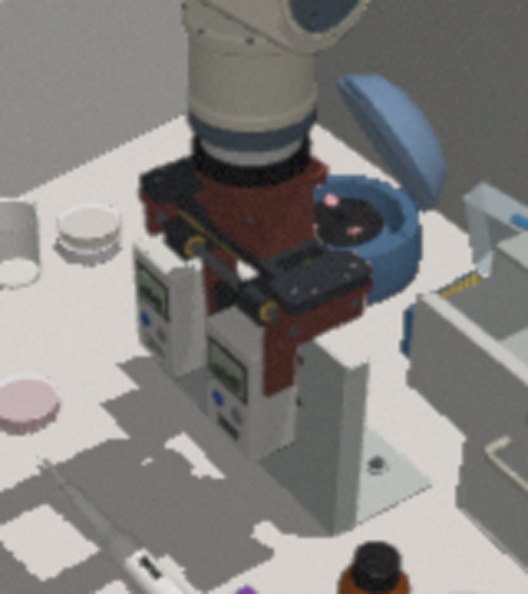

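The picture shows the logger upright in the gripper next to its twin, just in front of the panel with a small gap. I now creep in.

>>> {"method": "servo_tool", "body": {"steps": [[[0.0015, 0, 0], [0, 0, 0], -1], [[0.0015, 0, 0], [0, 0, 0], -1], [[0.001, 0, 0], [0, 0, 0], -1], [[0.001, 0, 0], [0, 0, 0], -1], [[0.001, 0, 0], [0, 0, 0], -1], [[0, 0, 0], [0, 0, 0], -1], [[0, 0, 0], [0, 0, 0], -1], [[0, 0, 0], [0, 0, 0], -1]]}}

```text
t: 7.68
ee_pos: [599.1, 118.3, 150.6]
orientation: [-0.053, 3.139, -0.0]
ft_force: [-0.0, 0.1, -2.8]
width: 58.1
grasp_force: 30.0
```

>>> {"method": "servo_tool", "body": {"steps": [[[0.001, 0, 0], [0, 0, 0], -1], [[0.001, 0, 0], [0, 0, 0], -1], [[0, 0, 0], [0, 0, 0], -1], [[0, 0, 0], [0, 0, 0], -1], [[0, 0, 0], [0, 0, 0], -1], [[0, 0, 0], [0, 0, 0], -1], [[0, 0, 0], [0, 0, 0], -1], [[0, 0, 0], [0, 0, 0], -1]]}}

```text
t: 8.35
ee_pos: [601.2, 118.3, 150.6]
orientation: [-0.053, 3.139, -0.0]
ft_force: [-0.5, -0.5, -2.7]
width: 58.1
grasp_force: 30.0
```

>>> {"method": "servo_tool", "body": {"steps": [[[0.001, 0, 0], [0, 0, 0], -1], [[0.001, 0, 0], [0, 0, 0], -1], [[0, 0, 0], [0, 0, 0], -1], [[0, 0, 0], [0, 0, 0], -1], [[0, 0, 0], [0, 0, 0], -1], [[0, 0, 0], [0, 0, 0], -1], [[0, 0, 0], [0, 0, 0], -1], [[0, 0, 0], [0, 0, 0], -1]]}}

```text
t: 9.02
ee_pos: [603.2, 118.3, 150.6]
orientation: [-0.053, 3.139, -0.0]
ft_force: [-0.2, 0.9, -2.8]
width: 57.8
grasp_force: 30.0
```

```bash
python3 st.py
```

```text
9.0167 [603.19 118.32 150.65] ydir 91.95 tz [ 0.0025  0.     -1.    ] [-0.2   0.94 -2.84] [ 0.1  -0.04 -0.03]
```

>>> {"method": "servo_tool", "body": {"steps": [[[0.001, 0, 0], [0, 0, 0], -1], [[0.001, 0, 0], [0, 0, 0], -1], [[0, 0, 0], [0, 0, 0], -1], [[0, 0, 0], [0, 0, 0], -1], [[0, 0, 0], [0, 0, 0], -1], [[0, 0, 0], [0, 0, 0], -1], [[0, 0, 0], [0, 0, 0], -1], [[0, 0, 0], [0, 0, 0], -1]]}}

```text
t: 9.68
ee_pos: [605.2, 118.3, 150.6]
orientation: [-0.053, 3.139, -0.0]
ft_force: [-0.0, -0.7, -2.8]
width: 58.1
grasp_force: 30.0
```

>>> {"method": "servo_tool", "body": {"steps": [[[0.001, 0, 0], [0, 0, 0], -1], [[0, 0, 0], [0, 0, 0], -1], [[0, 0, 0], [0, 0, 0], -1], [[0, 0, 0], [0, 0, 0], -1], [[0, 0, 0], [0, 0, 0], -1], [[0, 0, 0], [0, 0, 0], -1], [[0, 0, 0], [0, 0, 0], -1], [[0, 0, 0], [0, 0, 0], -1]]}}

```text
t: 10.35
ee_pos: [606.2, 118.3, 150.6]
orientation: [-0.053, 3.139, -0.0]
ft_force: [-0.1, -0.0, -2.4]
width: 58.0
grasp_force: 30.0
```

```bash
python3 st.py
```

```text
10.35 [606.17 118.3  150.64] ydir 91.95 tz [ 0.0025  0.     -1.    ] [-0.08 -0.02 -2.38] [0.01 0.02 0.01]
```

>>> {"method": "servo_tool", "body": {"steps": [[[0.001, 0, 0], [0, 0, 0], -1], [[0, 0, 0], [0, 0, 0], -1], [[0.001, 0, 0], [0, 0, 0], -1], [[0, 0, 0], [0, 0, 0], -1], [[0, 0, 0], [0, 0, 0], -1], [[0, 0, 0], [0, 0, 0], -1], [[0, 0, 0], [0, 0, 0], -1], [[0, 0, 0], [0, 0, 0], -1]]}}

```text
t: 11.02
ee_pos: [608.2, 118.3, 150.6]
orientation: [-0.053, 3.139, -0.0]
ft_force: [0.7, -0.4, -3.1]
width: 57.8
grasp_force: 30.0
```

```bash
python3 st.py
```

```text
11.0167 [608.2  118.3  150.65] ydir 91.95 tz [ 0.0026  0.     -1.    ] [ 0.69 -0.38 -3.14] [0.09 0.04 0.05]
```

>>> {"method": "servo_tool", "body": {"steps": [[[0.001, 0, 0], [0, 0, 0], -1], [[0, 0, 0], [0, 0, 0], -1], [[0, 0, 0], [0, 0, 0], -1], [[0, 0, 0], [0, 0, 0], -1], [[0, 0, 0], [0, 0, 0], -1], [[0, 0, 0], [0, 0, 0], -1], [[0, 0, 0], [0, 0, 0], -1], [[0, 0, 0], [0, 0, 0], -1]]}}

```text
t: 11.68
ee_pos: [608.3, 118.3, 150.5]
orientation: [-0.053, 3.14, -0.0]
ft_force: [-4.8, 0.3, 0.9]
width: 57.9
grasp_force: 30.0
```

>>> {"method": "servo_tool", "body": {"steps": [[[0.001, 0, 0], [0, 0, 0], -1], [[0, 0, 0], [0, 0, 0], -1], [[0, 0, 0], [0, 0, 0], -1], [[0, 0, 0], [0, 0, 0], -1], [[0, 0, 0], [0, 0, 0], -1], [[0, 0, 0], [0, 0, 0], -1], [[0, 0, 0], [0, 0, 0], -1], [[0, 0, 0], [0, 0, 0], -1]]}}

```text
t: 12.35
ee_pos: [608.2, 118.2, 150.4]
orientation: [0.053, -3.14, 0.001]
ft_force: [-7.6, 0.5, 2.2]
width: 57.7
grasp_force: 30.0
```

```bash
python3 st.py
```

```text
12.35 [608.24 118.23 150.36] ydir 91.95 tz [-1.5e-03 -4.0e-04 -1.0e+00] [-7.61  0.49  2.24] [0.07 1.27 0.1 ]
```

The logger went in without touching the heads and stopped at x = 608, which is the panel depth, so the heads are in the entries. Now I slide down.

>>> {"method": "servo_tool", "body": {"steps": [[[0, 0, -0.001], [0, 0, 0], -1], [[0, 0, -0.001], [0, 0, 0], -1], [[0, 0, -0.001], [0, 0, 0], -1], [[0, 0, -0.001], [0, 0, 0], -1], [[0, 0, 0], [0, 0, 0], -1], [[0, 0, 0], [0, 0, 0], -1], [[0, 0, 0], [0, 0, 0], -1], [[0, 0, 0], [0, 0, 0], -1]]}}

```text
t: 13.02
ee_pos: [608.2, 118.2, 146.2]
orientation: [0.054, -3.14, 0.001]
ft_force: [-8.3, -0.1, 0.8]
width: 57.8
grasp_force: 30.0
```

```bash
python3 st.py
```

```text
13.0167 [608.25 118.18 146.19] ydir 91.95 tz [-1.5e-03 -5.0e-04 -1.0e+00] [-8.3  -0.12  0.78] [0.04 1.19 0.05]
```

>>> {"method": "servo_tool", "body": {"steps": [[[0, 0, -0.001], [0, 0, 0], -1], [[0, 0, -0.001], [0, 0, 0], -1], [[0, 0, -0.001], [0, 0, 0], -1], [[0, 0, 0], [0, 0, 0], -1], [[0, 0, -0.001], [0, 0, 0], -1], [[0, 0, 0], [0, 0, 0], -1], [[0, 0, 0], [0, 0, 0], -1], [[0, 0, 0], [0, 0, 0], -1]]}}

```text
t: 13.68
ee_pos: [608.3, 118.1, 142.9]
orientation: [0.053, -3.14, 0.001]
ft_force: [-10.7, -0.5, 6.8]
width: 57.9
grasp_force: 30.0
```

```bash
python3 st.py
```

```text
13.6833 [608.31 118.09 142.91] ydir 91.94 tz [-1.2e-03 -5.0e-04 -1.0e+00] [-10.72  -0.48   6.78] [-0.17  1.48 -0.1 ]
```

Resistance begins at about 7.5 mm of travel, as expected of the lips. I continue through the click.

>>> {"method": "servo_tool", "body": {"steps": [[[0, 0, -0.001], [0, 0, 0], -1], [[0, 0, 0], [0, 0, 0], -1], [[0, 0, -0.001], [0, 0, 0], -1], [[0, 0, 0], [0, 0, 0], -1], [[0, 0, -0.001], [0, 0, 0], -1], [[0, 0, 0], [0, 0, 0], -1], [[0, 0, 0], [0, 0, 0], -1], [[0, 0, 0], [0, 0, 0], -1]]}}

```text
t: 14.35
ee_pos: [608.3, 118.1, 139.5]
orientation: [0.053, -3.14, 0.001]
ft_force: [-9.6, -0.4, 2.5]
width: 58.2
grasp_force: 30.0
```

```bash
python3 st.py
```

```text
14.35 [608.34 118.12 139.5 ] ydir 91.94 tz [-1.2e-03 -5.0e-04 -1.0e+00] [-9.63 -0.42  2.49] [-0.02  1.26 -0.07]
```

>>> {"method": "servo_tool", "body": {"steps": [[[0, 0, -0.001], [0, 0, 0], -1], [[0, 0, 0], [0, 0, 0], -1], [[0, 0, -0.001], [0, 0, 0], -1], [[0, 0, 0], [0, 0, 0], -1], [[0, 0, -0.001], [0, 0, 0], -1], [[0, 0, 0], [0, 0, 0], -1], [[0, 0, 0], [0, 0, 0], -1], [[0, 0, 0], [0, 0, 0], -1]]}}

```text
t: 15.02
ee_pos: [608.3, 118.1, 136.4]
orientation: [0.053, -3.14, 0.001]
ft_force: [-9.5, -1.3, 2.8]
width: 57.9
grasp_force: 30.0
```

```bash
python3 st.py
```

```text
15.0167 [608.35 118.12 136.44] ydir 91.94 tz [-1.2e-03 -5.0e-04 -1.0e+00] [-9.54 -1.33  2.79] [ 0.    1.19 -0.01]
```

>>> {"method": "servo_tool", "body": {"steps": [[[0, 0, -0.001], [0, 0, 0], -1], [[0, 0, 0], [0, 0, 0], -1], [[0, 0, 0], [0, 0, 0], -1], [[0, 0, 0], [0, 0, 0], -1], [[0, 0, 0], [0, 0, 0], -1], [[0, 0, 0], [0, 0, 0], -1], [[0, 0, 0], [0, 0, 0], -1], [[0, 0, 0], [0, 0, 0], -1]]}}

```text
t: 15.68
ee_pos: [608.4, 118.1, 136.1]
orientation: [0.053, -3.14, 0.001]
ft_force: [-10.2, -1.2, 7.7]
width: 57.9
grasp_force: 30.0
```

```bash
python3 st.py
```

```text
15.6833 [608.37 118.1  136.08] ydir 91.94 tz [-1.1e-03 -5.0e-04 -1.0e+00] [-10.2   -1.18   7.72] [-0.14  1.52 -0.12]
```

>>> {"method": "servo_tool", "body": {"steps": [[[0, 0, -0.001], [0, 0, 0], -1], [[0, 0, 0], [0, 0, 0], -1], [[0, 0, -0.001], [0, 0, 0], -1], [[0, 0, 0], [0, 0, 0], -1], [[0, 0, 0], [0, 0, 0], -1], [[0, 0, 0], [0, 0, 0], -1], [[0, 0, 0], [0, 0, 0], -1], [[0, 0, 0], [0, 0, 0], -1]]}}

```text
t: 16.35
ee_pos: [608.5, 118.2, 135.6]
orientation: [0.053, -3.141, 0.0]
ft_force: [-15.9, -1.7, 19.0]
width: 57.7
grasp_force: 30.0
```

```bash
python3 st.py; python3 - <<'E'
from h import *
n=np.array([0.99941,0.0342,0]); yv=np.array([-n[1],n[0],0]); c0=np.array([627.99,116.56,101.9])
c,P,o,d=cam('scene'); D=(c0-P)@n; s=(P-c0)@yv
for a,b in((90,160),(-35,40)):
    m=(D>22)&(D<36)&(s>a)&(s<b)&(P[...,2]>150)&(P[...,2]<185); print(m.sum(),np.percentile(P[m][:,2],[50,90]))
    m=(D>34)&(D<48)&(s>a)&(s<b)&(P[...,2]>90)&(P[...,2]<150); print('front D',np.median(D[m]),m.sum())
E
```

```text
16.35 [608.45 118.19 135.6 ] ydir 91.94 tz [-6.e-04 -3.e-04 -1.e+00] [-15.94  -1.74  18.99] [-0.24  2.33 -0.13]
108 [170.19430613 171.905788  ]
front D 40.29781900733676 234
169 [169.73216944 178.54729289]
front D 40.04144644534762 295
```

This is a hard stop (19 N), and the top height and front depth match the twin. I relieve the load, open and withdraw upward.

>>> {"method": "servo_tool", "body": {"steps": [[[-0.001, 0, 0.001], [0, 0, 0], -1], [[-0.0005, 0, 0.001], [0, 0, 0], -1], [[0, 0, 0], [0, 0, 0], -1], [[0, 0, 0], [0, 0, 0], 0.75], [[0, 0, 0], [0, 0, 0], 0.75], [[0, 0, 0], [0, 0, 0], 0.75], [[0, 0, 0], [0, 0, 0], 0.75], [[0, 0, 0], [0, 0, 0], 0.75]]}}

```text
t: 17.07
ee_pos: [609.1, 118.4, 135.6]
orientation: [-0.053, 3.138, 0.0]
ft_force: [-0.9, -0.5, 0.2]
width: 76.7
grasp_force: 0.0
```

```bash
python3 st.py; python3 -c "
from h import *;print(sensors.get_obs()['width'])"
```

```text
17.0667 [609.05 118.37 135.6 ] ydir 91.95 tz [ 3.1e-03  1.0e-04 -1.0e+00] [-0.9  -0.48  0.22] [ 0.08  0.   -0.02]
76.69501505298264
```

>>> {"method": "servo_tool", "body": {"steps": [[[0, 0, 0.01], [0, 0, 0], 0.75], [[0, 0, 0.015], [0, 0, 0], 0.75], [[0, 0, 0.02], [0, 0, 0], 0.75], [[0, 0, 0.03], [0, 0, 0], 0.75], [[-0.02, 0, 0.03], [0, 0, 0], 0.75], [[-0.04, 0, 0], [0, 0, 0], 0.75], [[-0.04, 0, 0], [0, 0, 0], 0.75], [[-0.04, 0, 0], [0, 0, 0], 0.75]]}}

```text
t: 17.73
ee_pos: [467.6, 118.2, 241.7]
orientation: [-0.053, 3.137, 0.001]
ft_force: [-0.3, 0.7, 0.0]
width: 76.5
grasp_force: 0.0
```

>>> {"method": "servo_tool", "body": {"steps": [[[-0.03, 0, 0], [0, 0, 0], 0.75], [[-0.01, 0, 0], [0, 0, 0], 0.75], [[0, 0, 0], [0, 0, 0], 0.75], [[0, 0, 0], [0, 0, 0], 0.75], [[0, 0, 0], [0, 0, 0], 0.75], [[0, 0, 0], [0, 0, 0], 0.75], [[0, 0, 0], [0, 0, 0], 0.75], [[0, 0, 0], [0, 0, 0], 0.75]]}}

```text
t: 18.4
ee_pos: [429.5, 118.3, 240.4]
orientation: [-0.053, 3.139, -0.0]
ft_force: [-0.0, 0.1, -0.0]
width: 76.9
grasp_force: 0.0
```

```bash
python3 st.py; python3 - <<'E'
from h import *
n=np.array([0.99941,0.0342,0]); yv=np.array([-n[1],n[0],0]); c0=np.array([627.99,116.56,101.9])
c,P,o,d=cam('scene'); D=(c0-P)@n; s=(P-c0)@yv
for a,b in((90,160),(-35,40)):
    m=(D>8)&(D<36)&(s>a)&(s<b)&(P[...,2]>155)&(P[...,2]<185); print(m.sum(),np.median(P[m][:,2]),s[m].min(),s[m].max())
    m=(D>34)&(D<48)&(s>a)&(s<b)&(P[...,2]>90)&(P[...,2]<150); print('front D',np.median(D[m]))
cv2.imwrite('pics/s2.png',cv2.resize(c[60:330,190:390],None,fx=2.2,fy=2.2))
E
```

```text
18.4 [429.5  118.28 240.41] ydir 91.92 tz [ 2.3e-03 -1.0e-04 -1.0e+00] [-0.05  0.08 -0.01] [ 0.07  0.03 -0.03]
194 170.17773418687875 94.87515147073886 156.26601047134864
front D 40.2550271472076
232 169.8200312703603 -27.22609269427956 29.86865499797378
front D 40.26326086529711
```

View pics/s2.png

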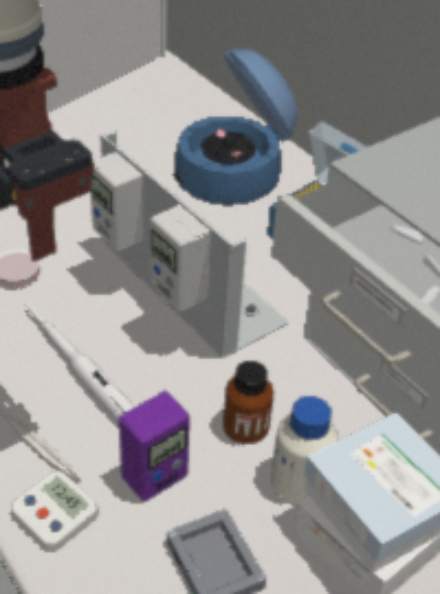

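The picture shows the logger hanging flat beside its twin at the same height. The cradle is empty, the bottles and dish are where they were, and the gripper is clear.

```bash
python3 -c "
from workcell import close_job;print(close_job())"
```

```text
the job is handed in; nothing more can be done
None
```

The logger hangs flat and fully home beside its twin, slid down past the click to the hard stop and released, with the bottles and dish untouched; the job was handed in at about 18 s of the 64 s allowed.

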